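# Gauge the plate gap of a contact grill

## Robot

A 7-joint arm with a two-finger parallel gripper is mounted at the origin on a cart in front of the work surface, level with it; the furniture and walls round the work are solid. World frame = base frame: x ahead of the robot, y to its left, z up, the work surface at z = 0. Lengths are in m, angles in rad, forces in N, time in s.
With the tool pointing down it reaches from about 0.425 to 0.925 m from the base axis. Payload 6.8 kg.
Tool frame: the origin (TCP) lies on the front face of the gripper's body, between the roots of the fingers; the fingertips stand 73 mm ahead of it and the grasp point (between the pads) lies 54 mm ahead of it (env.nose_length is the distance from the TCP to the fingertips, in m); z points along the fingers, y is the line along which they close (so a half turn about z gives the same grasp; the last joint's range is limited). The gripper opens to 85 mm and grips with 20 to 120 N. Pads are 22 mm wide; open, the fingers measure 114 mm over their backs; the gripper's body (76 mm by 85 mm) begins 54 mm behind the grasp point. The pads swing forward as they close: fully open they stand 13 mm farther back than shut.
Start: joints at [-0.108, 0.477, 0.022, 1.555, -0.011, 1.109, -0.083], TCP at [0.675, 0, 0.304] pointing down, gripper open.
Joint ranges: [-2.96, 2.96], [-0.34, 2.1], [-1.41, 1.46], [0.24, 2.44], [-1.37, 4.51], [0.17, 1.92], [-2.96, 2.96]. Speed limits (rad/s): [2.39, 2.39, 3.14, 3.14, 3.14, 3.14, 3.14].

## Interface

Orientations are given as a unit quaternion [w, x, y, z].
In Python, from cell import env, kin, camera, calibration, job gives the robot as it stands. The module is installed in compiled form; this text tells all that it offers. Calls block until the motion is done:
- env.reach(position, orientation): joint-space move of the TCP to a pose.
- env.movel(position, velocity=0.15, rot=None, stop_force=None): straight line of the TCP; rot=None keeps the orientation; velocity is the mean speed in m/s. With stop_force (N) it stops when the force on the tool has changed by that much, and returns True; else False.
- env.goto_joints(angles): joint-space move.
- env.grip(opening, f_grip=None): finger opening in m; f_grip is the grip in N (None keeps the last); returns when the fingers have stopped.
- env.dwell(seconds).
- kin.inverse_kinematics(position, orientation): joint angles nearest the present ones, or None.
- env.get_state(): the state.
- camera(name): name is "scene" or "side" or "wrist"; returns (picture, depth): 400x640x3 uint8, blue, green, red; 400x640 float32, m along the optical axis (not along the pixel's ray), 0 where there is no reading.
- calibration(name): a dict with "fx", "fy", "cx", "cy" (pixels), "k1" (the pictures are not rectified: a ray, as slopes to the right and down, at radius r is drawn at 1 + k1 r^2 times it, then the intrinsics apply), "rvec" (rotation vector, rad) and "tvec" (3), from world to camera coordinates, as OpenCV has them. Camera axes: x right, y down, z forward; pixel columns grow to the right and rows downward; lengths in m; the calibration is good to about 2 mm. A picture is of the moment at which its call begins: read the wrist's pose just before it. calibration takes no time and is no camera call; for the wrist camera it gives the pose at the moment of the call.
A pose or a line that the arm cannot do raises env.PlanningError and nothing moves.
- job.job_done(): hands the job in; it is judged then, once.
The state is a dict: "time": time; "qpos": joint angles; "joint_velocities": joint speeds; "joint_torque": joint torques, N m; "tcp_pos": TCP position; "orientation": TCP orientation; "force": force on the tool from outside, world axes, zero at the start; "torque": the same for the moment, N m; "opening": finger opening in m; "gripper_force": force on a finger pad.
Only numpy, scipy, OpenCV 4.12 (cv2) and the standard library are available. Lean on these libraries where they do the work, as an engineer would, in place of code of your own. Each camera call takes 0.05 s, during which the arm holds its last target. There are 200 camera calls.

## Task

Check the plate gap of the contact grill: take the wedge gauge with the red grip out of the utensil tray, lay its flat underside on the front lip of the grill's lower plate and slide it straight in, thin end first, at the middle of the front, until it drags snugly between the two plates. Stop there without jacking up the sprung upper plate, and finish holding it: still gripped, flat and motionless at that depth, so that I can read it. Leave the other utensils in the tray and do not shift the lemon, garlic or mug.

Things in the scene. Friction and masses are not known exactly. Their poses are not given: they have to be found in the camera images.
- gauge: wedge gauge, 80 g: steel blade 100 mm long, 14 mm wide, with dark graduation lines, on a red grip 60 mm long, 14 wide, 18 tall; flat underside throughout. Origin on the underside, +x to the thin end, +z up: blade from x = -20 to +80 mm, thickness growing evenly from 2 mm at the tip to 7 mm at the grip; grip from x = -80 to -20 mm. Starts flat on the tray floor
- gauge_tip (a point): middle of the gauge's thin end, on the underside (80 mm ahead of its origin)
- gauge_grip (a point): middle of the red grip, 12 mm above the underside, 50 mm behind the gauge's origin; grasp across the 14 mm width (along the gauge's y)
- tray: white open utensil tray, fixed, 235 x 220 x 36 mm, walls 4 mm; origin under its centre, inner floor 4 mm above the worktop. Gauge, teaspoon and fork lie along its x in lanes 56 mm apart, in any order, the gauge's thin end towards tray +x; a marker and a clothes peg lie between the lanes on the tray +x side, beside the gauge's blade, clear of its red grip
- grill: contact grill, steel and black, fixed: base 250 x 240 mm; origin on the worktop under its centre, front (dial, lip) to its own -x, so the gauge goes in along grill +x. Top of the smooth dark lower plate 58 mm above the worktop, its front edge flush with the base front at x = -125 mm. The head above it begins at x = -97 mm and reaches 145 mm high (handle bar)
- gap_front (a point): middle of the gap's mouth: on the lower plate's top, straight under the upper plate's front edge, 30 mm behind the lower plate's front edge; the bare lip in front of it is where the gauge is laid down
- upper_plate: dark upper plate, 190 x 208 x 13 mm, origin mid-underside, level; the gap is 3.5 to 5.5 mm, different each time, so the gauge goes in 30 to 70 mm past the mouth before it touches both plates. On pre-tensioned springs: it stays down until pushed up with about 7 N, then yields 1 mm per 3 N. Snug is when the gauge resists the push with some 5 to 10 N (loose it slides with 1 to 2 N)
- teaspoon: teaspoon with a purple handle, 133 mm long, in the tray
- cake_fork: steel cake fork, 152 mm long, in the tray
- marker: white and green marker, 135 mm long, in the tray
- clothes_peg: wooden clothes peg, 72 mm long, in the tray
- lemon: lemon, 78 x 55 x 56 mm, on the worktop between grill and wall
- garlic: garlic bulb, 60 x 57 x 58 mm, on the worktop
- mug: patterned mug, 78 mm across, 90 mm tall, on the worktop at the back

How it is judged:
On the way, in this order (a step that is already met when the one before it is completed fails the run):
1. the gauge is gripped and lifted clear of the tray (contact force between the fingers and gauge above 2 N and height (world z) of gauge_tip above 0.05 m and height (world z) of gauge_grip above 0.06 m and contact force between gauge and tray below 0.05 N), for 0.1 s.
2. still gripped, the gauge's thin end lies on the lower plate and has entered the gap at the middle of the front, not yet lifting the upper plate (contact force between the fingers and gauge above 2 N and x of gauge_tip in the frame of gap_front between 0.005 and 0.1 m and y of gauge_tip in the frame of gap_front between -0.03 and 0.03 m and z of gauge_tip in the frame of gap_front below 0.005 m and distance of upper_plate from where it was at the start of the episode below 0.001 m), for 0.1 s.
At the end, for the whole second after the job is handed in: Gauge gripped (over 2 N), still, thin end 20 mm or more past the mouth, within 30 mm of the middle, in line within 10 degrees, flat within 0.05 rad; it presses 1.5 to 15 N on the upper plate (lifted under 1.2 mm) and over 1.5 N on the lower (contact force between the fingers and gauge above 2 N and x of gauge_tip in the frame of gap_front above 0.02 m and y of gauge_tip in the frame of gap_front between -0.03 and 0.03 m and angle between the x axis of gauge and the x axis of grill, either way round below 0.17 rad and angle between gauge's own z axis and vertical below 0.05 rad and contact force between gauge and upper_plate between 1.5 and 15 N and contact force between gauge and grill above 1.5 N and distance of upper_plate from where it was at the start of the episode below 0.0012 m and linear speed of gauge below 0.005 m/s); the arm keeps its last pose, push and grip.
It fails at once if the upper plate is jacked up or knocked by more than 2.5 mm (distance of upper_plate from where it was at the start of the episode above 0.0025 m).
It fails at once if the gauge is rammed against the upper plate with more than 30 N (contact force between gauge and upper_plate above 30 N).
It fails at once if another utensil is moved more than 40 mm or lifted out of the tray (distance of any of teaspoon, cake_fork, marker, clothes_peg from where it was at the start of the episode above 0.04 m or height (world z) of any of teaspoon, cake_fork, marker, clothes_peg above 0.03 m).
It fails at once if the lemon, garlic or mug is shifted more than 20 mm (distance of any of lemon, garlic, mug from where it was at the start of the episode above 0.02 m).
It also fails if it takes over 64 s, if anything falls off the work surface, if the arm or the gripper's body presses on something with over 40 N, if the wrist force passes 120 N, or if a joint passes its speed limit or range.

## Working session

There is one attempt and no reset: what is moved stays moved. The work goes in short steps, each a Python script; the robot and the scene stay as the last script left them, time stands still between calls to the robot, and variables do not carry over. Pictures are saved under pics/ and viewed, at most 10 in all, crops included, and the job is handed in when it is done.

```bash
mkdir -p pics; cat > h.py <<'E'
import numpy as np, cv2
from cell import env, kin, camera, calibration, job
def ray(c,uv):
    K=np.array([[c["fx"],0,c["cx"]],[0,c["fy"],c["cy"]],[0,0,1.]])
    p=(np.atleast_2d(uv).astype(float)-[c["cx"],c["cy"]])/[c["fx"],c["fy"]]
    q=p.copy()
    for _ in range(20): q=p/(1+c["k1"]*(q**2).sum(1,keepdims=True))
    R=cv2.Rodrigues(np.array(c["rvec"],float))[0]; t=np.array(c["tvec"],float).ravel()
    d=np.c_[q,np.ones(len(q))]
    return -R.T@t, d@R, d, R, t
def onplane(c,uv,z):
    o,d,*_=ray(c,uv); return o+d*((z-o[2])/d[:,2])[:,None]
def cloud(c,depth,uv):
    o,d,*_=ray(c,uv); uv=np.atleast_2d(uv).astype(int)
    return o+d*depth[uv[:,1],uv[:,0]][:,None]
E
python3 - <<'E'
from h import *
ims=[]
for n in ["scene","side","wrist"]:
    c=calibration(n); p,d=camera(n); cv2.imwrite(f"pics/{n}0.png",p); np.savez(f"{n}0.npz",p=p,d=d,c=c)
    print(n,{k:np.round(v,3) for k,v in c.items()}, "pos",np.round(ray(c,[[320,200]])[0],3))
print(env.get_state(), env.nose_length)
E
```

```text
scene {'fx': np.float64(361.771), 'fy': np.float64(361.771), 'cx': np.float64(320.785), 'cy': np.float64(205.13), 'k1': np.float64(-0.077), 'rvec': array([ 2.006, -0.415,  0.275]), 'tvec': array([-0.512,  0.176,  0.646])} pos [ 0.261 -0.66   0.455]
side {'fx': np.float64(446.152), 'fy': np.float64(446.152), 'cx': np.float64(326.031), 'cy': np.float64(192.601), 'k1': np.float64(-0.066), 'rvec': array([ 0.261, -2.743,  1.289]), 'tvec': array([0.561, 0.097, 0.929])} pos [0.41  0.75  0.676]
wrist {'fx': np.float64(292.185), 'fy': np.float64(292.185), 'cx': np.float64(316.907), 'cy': np.float64(201.087), 'k1': np.float64(0.014), 'rvec': array([-2.844e+00, -1.000e-03,  3.000e-03]), 'tvec': array([-0.673, -0.04 ,  0.379])} pos [0.673 0.074 0.373]
{'time': 0.15, 'qpos': array([-0.10810038,  0.4776548 ,  0.02236789,  1.55619477, -0.01149156,
        1.1092979 , -0.08310023]), 'joint_velocities': array([-6.86956675e-04, -1.19003381e-03,  2.10602348e-04, -3.51462301e-03,
        6.77399106e-05, -6.16428425e-04, -2.03133504e-04]), 'joint_torque': array([ 1.55385478e-03, -5.96924365e+01,  1.60940632e+00, -2.81490952e+01,
        1.26662746e-02,  6.56643446e-03,  5.58682734e-05]), 'tcp_pos': array([ 6.74657649e-01, -1.19256409e-05,  3.03131994e-01]), 'orientation': array([-4.60767289e-04,  7.07105489e-01,  7.07107714e-01, -5.44314289e-04]), 'force': array([ 0.0160353 , -0.65220201, -0.3250891 ]), 'torque': array([-0.0175299 ,  0.04210238, -0.02202192]), 'gripper_force': 0.0, 'opening': 0.085499524665249} 0.0726
```

View pics/scene0.png

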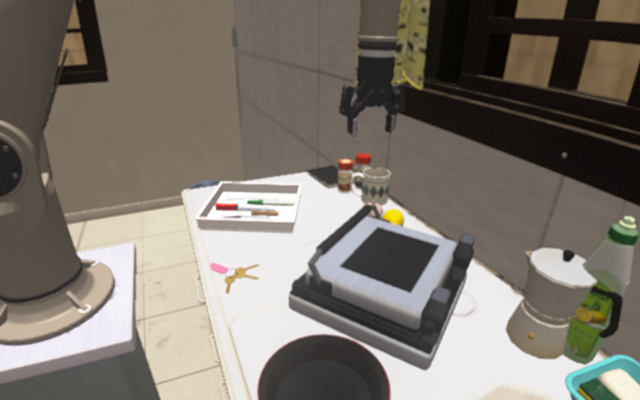

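View pics/side0.png

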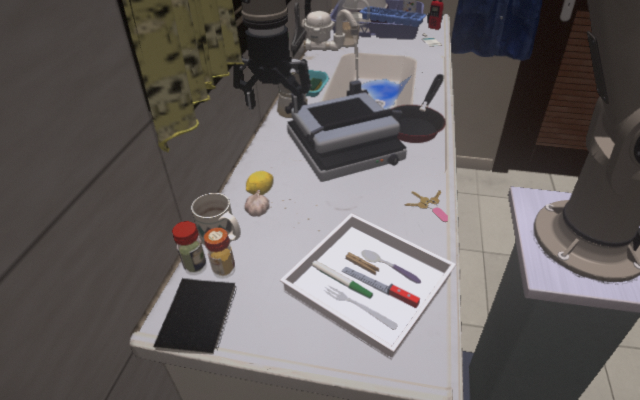

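View pics/wrist0.png

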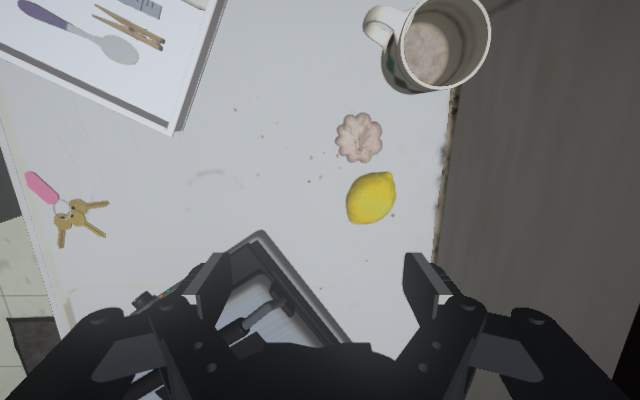

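The side view shows the red grip at about (405,294) and the blade running to (345,270). The grill's front, with the dial at (393,158), faces the side camera, and its lower front edge runs about (322,172)–(404,152). Next I'll get rough positions.

```bash
python3 - <<'E'
from h import *
f=np.load("side0.npz",allow_pickle=True); p,d,c=f["p"],f["d"],f["c"].item()
hsv=cv2.cvtColor(p,cv2.COLOR_BGR2HSV)
m=((hsv[...,0]<8)|(hsv[...,0]>172))&(hsv[...,1]>150)&(hsv[...,2]>80)
m[:270]=0;m[310:]=0;m[:,:380]=0;m[:,425:]=0
v,u=np.nonzero(m); print(len(u))
P=onplane(c,np.c_[u,v],.018); print("red",P.mean(0),cloud(c,d,np.c_[u,v]).mean(0))
print("blade",onplane(c,[[345,270]],.007))
print("tray corners",onplane(c,[[352,219],[453,267],[391,346],[285,281]],.036).round(3))
uv=np.array([[322,172],[404,152],[288,133],[345,160],[380,150],[370,135],[340,110],[345,135]])
print(cloud(c,d,uv).round(3)); 
cv2.imwrite("pics/grillcrop.png",cv2.resize(p[85:185,270:420],None,fx=5,fy=5,interpolation=cv2.INTER_CUBIC))
E
```

```text
135
red [0.37957907 0.2299224  0.018     ] [0.38035327 0.24023813 0.03108607]
blade [[0.49717987 0.18328249 0.007     ]]
tray corners [[0.502 0.068 0.036]
 [0.295 0.165 0.036]
 [0.395 0.351 0.036]
 [0.597 0.254 0.036]]
[[ 0.595 -0.07   0.045]
 [ 0.41  -0.2    0.037]
 [ 0.741 -0.293  0.   ]
 [ 0.547 -0.11   0.058]
 [ 0.469 -0.166  0.058]
 [ 0.496 -0.177  0.091]
 [ 0.585 -0.259  0.107]
 [ 0.552 -0.142  0.107]]
```

View pics/grillcrop.png

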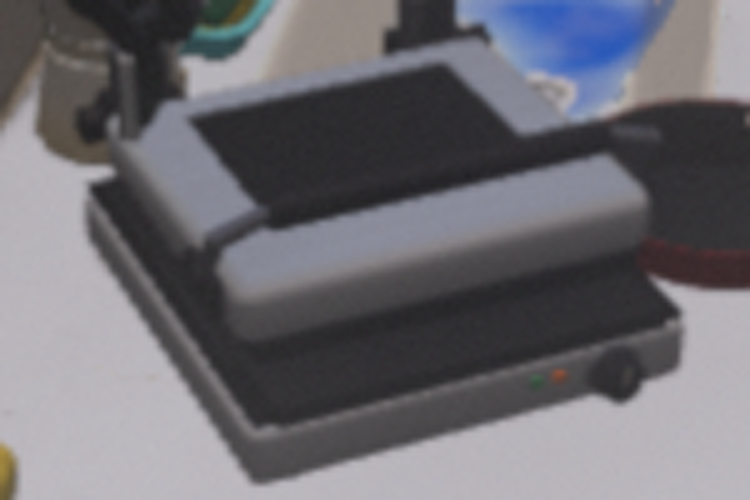

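```bash
cat >> h.py <<'E'
from scipy.spatial.transform import Rotation as Ro
def quat(yaw):   # gauge yaw -> tool orientation, tool y along gauge +y
    y=np.array([-np.sin(yaw),np.cos(yaw),0]); z=np.array([0,0,-1.])
    q=Ro.from_matrix(np.c_[np.cross(y,z),y,z]).as_quat(); return q[[3,0,1,2]]
def shot(name,tag):
    c=calibration(name); p,d=camera(name); cv2.imwrite(f"pics/{tag}.png",p); np.savez(f"{tag}.npz",p=p,d=d,c=c); return p,d,c
E
python3 - <<'E'
from h import *
yg=np.radians(-55); yt=np.radians(-22)
for pos,y in [((.44,-.04,.13),yg),((.435,-.03,.2),yg),((.47,-.09,.125),yg),((.38,.23,.07),yt),((.38,.23,.25),yt),((.5,-.13,.28),yg),((.42,.22,.25),yt)]:
    print(pos,kin.inverse_kinematics(np.array(pos),quat(y)))
env.reach(np.array([.5,-.13,.28]),quat(yg)); env.dwell(.2); shot("wrist","wg")
env.reach(np.array([.42,.22,.25]),quat(yt)); env.dwell(.2); shot("wrist","wt")
print(env.get_state()["time"])
cv2.imwrite("pics/both.png",cv2.resize(np.vstack([cv2.imread("pics/wg.png"),cv2.imread("pics/wt.png")]),(480,600)))
E
```

```text
(0.44, -0.04, 0.13) [ 0.04466455  0.37577028 -0.11193495  2.22968345  0.0798592   0.53968328
  0.48279922]
(0.435, -0.03, 0.2) [ 0.03312808  0.23758249 -0.12151504  2.19615883  0.04378015  0.7100126
  0.49264969]
(0.47, -0.09, 0.125) [ 0.13583661  0.42849645 -0.09274731  2.15159437  0.07201415  0.56429957
  0.60141855]
(0.38, 0.23, 0.07) [-0.45642026  0.5147549  -0.27231318  2.23569659  0.32542154  0.42703515
  0.19399174]
(0.38, 0.23, 0.25) [-0.34273896  0.18955807 -0.37827002  2.11929117  0.09292227  0.84800308
  0.41041147]
(0.5, -0.13, 0.28) [ 0.19833908  0.24691904 -0.07583512  1.9522191   0.02287811  0.9432602
  0.72222638]
(0.42, 0.22, 0.25) [-0.30775957  0.23594361 -0.3490105   2.05835974  0.10533494  0.86378244
  0.47041727]
2.8833
```

View pics/both.png

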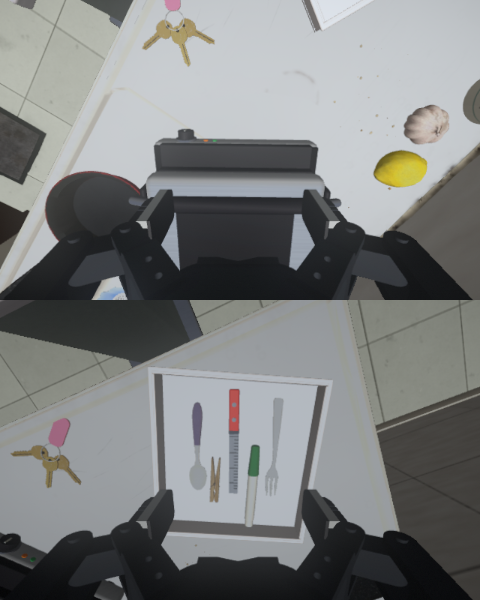

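The upper half shows the grill's front lip from the wrist, spanning x≈155–316 at y≈140. The lower half shows the gauge with its grip at (234,410) and its tip at (233,493), with free space around the grip.

```bash
python3 - <<'E'
from h import *
f=np.load("wt.npz",allow_pickle=True); p,d,c=f["p"],f["d"],f["c"].item()
hsv=cv2.cvtColor(p,cv2.COLOR_BGR2HSV)
m=((hsv[...,0]<8)|(hsv[...,0]>172))&(hsv[...,1]>120)&(hsv[...,2]>80)
m[:,:290]=0;m[:,330:]=0; v,u=np.nonzero(m)
P=onplane(c,np.c_[u,v],.022)
r=cv2.minAreaRect((P[:,:2]*1000).astype(np.float32)); print("red",len(u),r,np.median(cloud(c,d,np.c_[u,v])[:,2]))
print("box",(cv2.boxPoints(r)).round(1).tolist())
# blade: dark/grey below grip
g=hsv[...,2].astype(int)
x,y=u.mean(),v.max(); print("grip bottom px",x,y)
sub=p[y+3:260,int(x)-9:int(x)+10]; bg=np.median(p[200:230,275:330].reshape(-1,3),0)
mm=np.abs(p.astype(int)-bg).max(2)>35
mb=np.zeros_like(mm); mb[y+3:262,int(x)-10:int(x)+11]=mm[y+3:262,int(x)-10:int(x)+11]
v2,u2=np.nonzero(mb); Q=onplane(c,np.c_[u2,v2],.008)
r2=cv2.minAreaRect((Q[:,:2]*1000).astype(np.float32)); print("blade",len(u2),r2)
G=P.mean(0);B=Q.mean(0);print(G,B,np.degrees(np.arctan2(*(B-G)[1::-1])), "tipmost px",v2.max())
f=np.load("wg.npz",allow_pickle=True); p=f["p"]
a=cv2.resize(p[170:275,190:440],None,fx=3,fy=3,interpolation=cv2.INTER_CUBIC)
cv2.imwrite("pics/wgc.png",a)
E
```

```text
red 609 ((380.1710205078125, 228.22119140625), (12.098475456237793, 54.8090705871582), 67.22906494140625) 0.02185861209145329
box [[352.6000061035156, 233.3000030517578], [403.1000061035156, 212.0], [407.79998779296875, 223.1999969482422], [357.20001220703125, 244.39999389648438]]
grip bottom px 311.7832512315271 174
blade 923 ((455.5384216308594, 195.91036987304688), (14.148812294006348, 96.79717254638672), 67.17740631103516)
[0.37860203 0.22863024 0.022     ] [0.45281673 0.19700275 0.008     ] -23.081863247434136 tipmost px 257
```

View pics/wgc.png

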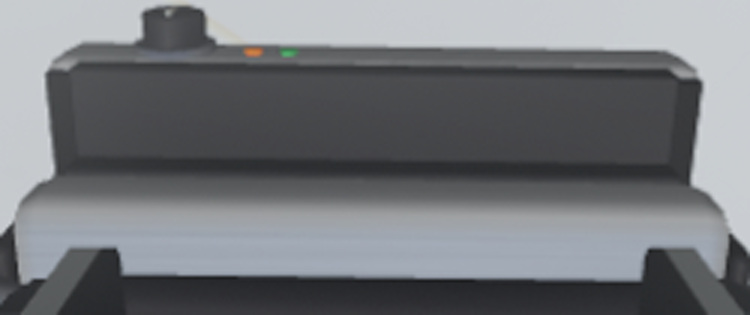

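```bash
python3 - <<'E'
from h import *
f=np.load("wg.npz",allow_pickle=True); p,d,c=f["p"],f["d"],f["c"].item()
g=cv2.cvtColor(p,cv2.COLOR_BGR2GRAY).astype(float)
g=cv2.GaussianBlur(g,(0,0),.8)
e=[]
for u in range(222,408,4):
    s=np.diff(g[184:200,u]); i=s.argmin()
    if 0<i<len(s)-1:
        a,b,cc=s[i-1:i+2]; i=i+.5*(a-cc)/(a-2*b+cc)
    e.append((u,184.5+i))
E=onplane(c,e,.058)[:,:2]
vx,vy,x0,y0=cv2.fitLine(E.astype(np.float32),cv2.DIST_HUBER,0,.0005,.0001).ravel()
print("edge dir deg",np.degrees(np.arctan2(vy,vx)),"insert yaw",np.degrees(np.arctan2(vy,vx))-90, "spread",np.abs((E-[x0,y0])@[-vy,vx]).max())
# lateral extent: rows across, gradients along u
L=np.array([190+50/3,170+72/3]);Rr=np.array([190+700/3,170+75/3])
l=np.array([190+75/3,170+66/3]);r=np.array([190+672/3,170+70/3])
O=onplane(c,[L,Rr,l,r],.058); print(O.round(4),np.linalg.norm(O[0]-O[1]),np.linalg.norm(O[2]-O[3]), O[:2].mean(0),O[2:].mean(0))
n=np.array([x0,y0]); print("edge pt",n)
uv=[(u,v) for u in range(225,405,6) for v in range(198,215,3)]
C=cloud(c,d,uv); print("lip z",np.median(C[:,2]),C[:,2].std())
E
```

```text
edge dir deg 34.406246 insert yaw -55.593754 spread 0.006529140876181461
[[ 0.4107 -0.2016  0.058 ]
 [ 0.5949 -0.0735  0.058 ]
 [ 0.4166 -0.1948  0.058 ]
 [ 0.5858 -0.0777  0.058 ]] 0.22436934965045582 0.20574488662503815 [ 0.50275951 -0.13753601  0.058     ] [ 0.50121835 -0.13621007  0.058     ]
edge pt [ 0.51041895 -0.12023044]
lip z 0.05797060210327801 0.0006958886749345444
```

```bash
python3 - <<'E'
from h import *
f=np.load("wg.npz",allow_pickle=True); p,d,c=f["p"],f["d"],f["c"].item()
g=cv2.cvtColor(p,cv2.COLOR_BGR2GRAY).astype(float)
e=[]
for u in range(222,408,3):
    s=np.diff(g[188:199,u]); e.append((u,188.5+(s.clip(None,0)*np.arange(len(s))).sum()/s.clip(None,-1e-6).sum()))
E=onplane(c,e,.058)[:,:2]
vx,vy,x0,y0=cv2.fitLine(E.astype(np.float32),cv2.DIST_HUBER,0,.0005,.0001).ravel()
print("yaw",np.degrees(np.arctan2(vy,vx))-90,"res",np.abs((E-[x0,y0])@[-vy,vx]).mean(),x0,y0)
# lip/head back edge gives a second direction check
h=[]
for u in range(222,408,3):
    h.append((u,220+np.diff(g[220:234,u]).argmax()))
H=onplane(c,h,.1)[:,:2]; a=cv2.fitLine(H.astype(np.float32),cv2.DIST_HUBER,0,.0005,.0001).ravel(); print("head yaw",np.degrees(np.arctan2(a[1],a[0]))-90)
mid=np.array([.5020,-.1368]); t=np.array([vx,vy]); o=np.array([x0,y0]); print("front mid",o+t*((mid-o)@t))
E
```

```text
yaw -55.68694 res 0.00012198765378317115 0.4819267 -0.14776367
head yaw -55.721313
front mid [ 0.50072604 -0.13493336]
```

```bash
python3 - <<'E'
from h import *
yt=np.radians(-22.8); q=quat(yt); g=np.array([.381,.2277])
env.grip(.045,80)
env.reach(np.r_[g,.15],q)
env.movel(np.r_[g,.079],velocity=.08)
s=env.get_state(); print(s["tcp_pos"],s["force"],s["opening"])
env.grip(.0,80); s=env.get_state(); print("closed",s["opening"],s["gripper_force"],s["force"])
env.movel(np.r_[g,.2],velocity=.08); env.dwell(.2)
s=env.get_state(); print(s["time"],s["tcp_pos"],s["opening"],s["gripper_force"],s["force"])
shot("wrist","held"); p,_,_=shot("side","heldside")
cv2.imwrite("pics/held2.png",np.vstack([cv2.resize(cv2.imread("pics/held.png"),(480,300)),cv2.resize(p[180:370,250:554],(480,300))]))
E
```

```text
[0.38126222 0.22789836 0.07933994] [-0.50137941  0.37010841  0.24745099] 0.045135487990550296
closed 0.011889392490575494 78.76423358917236 [-1.11386784 -1.28031639  6.56175214]
7.1667 [0.38087697 0.22765897 0.1997349 ] 0.01175134310496837 78.07713747024536 [-0.48577456 -0.14938054 -0.87725023]
```

View pics/held2.png

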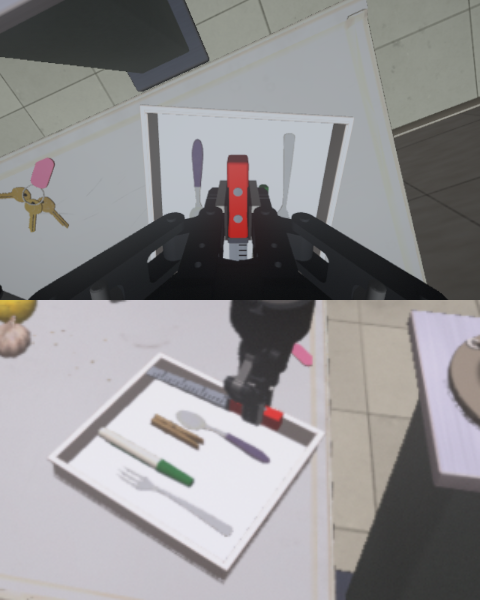

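The gauge is held squarely and the other utensils haven't moved. Now I'll go to the grill and lay it on the lip.

```bash
cat >> h.py <<'E'
yg=np.radians(-55.7); I=np.array([np.cos(yg),np.sin(yg)]); FM=np.array([.5007,-.1349])
def grip_at(depth): return FM+I*(.03+depth-.13)
E
python3 - <<'E'
from h import *
env.reach(np.r_[grip_at(-.012),.17],quat(yg)); env.dwell(.2)
s=env.get_state(); print(s["time"],s["tcp_pos"],s["force"])
env.movel(np.r_[grip_at(-.012),.141],velocity=.06); env.dwell(.2); f0=env.get_state()["force"]
np.save("f0.npy",f0)
print("stop",env.movel(np.r_[grip_at(-.012),.129],velocity=.01,stop_force=2.)); 
s=env.get_state(); print(s["time"],s["tcp_pos"],s["force"]-f0,s["torque"])
p,_,_=shot("side","laid"); w,_,_=shot("wrist","laidw")
cv2.imwrite("pics/laid2.png",np.vstack([cv2.resize(p[85:195,270:446],(480,300),interpolation=cv2.INTER_CUBIC),cv2.resize(w,(480,300))]))
E
```

```text
8.5417 [ 0.43786965 -0.04088604  0.17015044] [ 0.79751012  0.1181849  -0.65358863]
stop True
10.2 [ 0.43746891 -0.04231116  0.13236414] [ 0.27804099 -0.02658349  3.28029992] [-0.28843774 -0.2450507   0.02290338]
```

View pics/laid2.png

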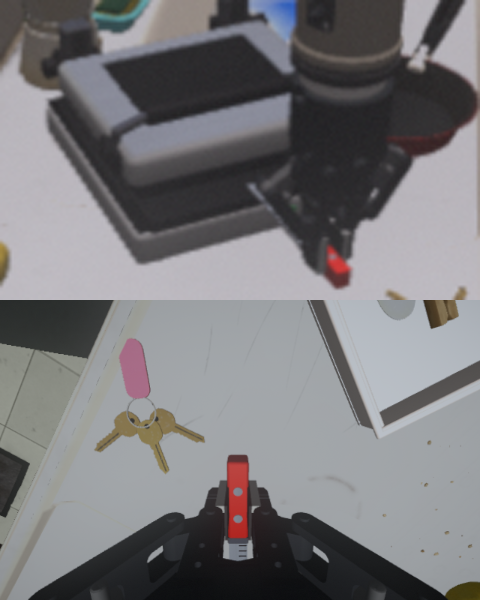

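```bash
python3 - <<'E'
from h import *
f0=np.load("f0.npy")
def rep(r):
    s=env.get_state(); f=s["force"]-f0; print(r,round(s["time"],2),"depth",round((s["tcp_pos"][:2]-grip_at(0))@I*1000,2),"z",round(s["tcp_pos"][2]*1000,2),"push",round(-f[:2]@I,2),"fz",round(f[2],2),"lat",round(f[:2]@[-I[1],I[0]],2),"T",s["torque"].round(2),"op",round(s["opening"]*1000,2))
z=.1327
env.movel(np.r_[grip_at(-.012),z],velocity=.01); rep(0)
for dd in [.0,.010,.020,.025]:
    r=env.movel(np.r_[grip_at(dd),z],velocity=.02,stop_force=4.); rep(r)
    if r: break
E
```

```text
0 10.55 depth -12.04 z 132.71 push 0.91 fz 2.59 lat 0.04 T [-0.13 -0.16  0.02] op 11.9
False 11.3 depth 0.5 z 132.79 push -1.15 fz 3.07 lat -0.24 T [-0.47 -0.22  0.02] op 11.71
False 11.95 depth 10.42 z 132.77 push -0.92 fz 4.86 lat -0.7 T [-0.32 -0.23 -0.01] op 11.53
False 12.6 depth 20.43 z 132.77 push 0.42 fz 5.23 lat 0.3 T [-0.3  -0.18 -0.01] op 11.69
False 13.0 depth 25.31 z 132.77 push 1.26 fz 5.22 lat 0.74 T [-0.21 -0.08  0.04] op 12.05
```

```bash
cat >> h.py <<'E'
def rep(r):
    f0=np.load("f0.npy"); s=env.get_state(); f=s["force"]-f0; pu=-f[:2]@I
    print(r,round(s["time"],2),"depth",round((s["tcp_pos"][:2]-grip_at(0))@I*1000,2),"z",round(s["tcp_pos"][2]*1000,2),"push",round(pu,2),"fz",round(f[2],2),"T",s["torque"].round(2),"op",round(s["opening"]*1000,2)); return pu
E
python3 - <<'E'
from h import *
z=.1330
env.movel(np.r_[grip_at(.025),z],velocity=.01); env.dwell(.1); rep(0)
z=.1332
env.movel(np.r_[grip_at(.026),z],velocity=.01); env.dwell(.1); rep(0)
for k in range(28,50,2):
    r=env.movel(np.r_[grip_at(k/1000),z],velocity=.01,stop_force=4.); pu=rep(r)
    if r or pu>4: break
E
```

```text
0 13.35 depth 25.3 z 133.04 push -0.49 fz 4.26 T [-0.38 -0.29 -0.01] op 11.89
0 13.7 depth 25.82 z 133.13 push 0.04 fz 3.92 T [ 0.01 -0.08  0.02] op 12.09
False 14.05 depth 28.02 z 133.15 push 1.47 fz 3.54 T [ 0.06  0.07 -0.  ] op 11.79
False 14.4 depth 30.22 z 133.19 push 1.23 fz 4.48 T [-0.04 -0.01 -0.02] op 11.73
False 14.75 depth 32.19 z 133.23 push 1.09 fz 4.17 T [-0.02 -0.03 -0.05] op 11.7
False 15.1 depth 34.15 z 133.23 push 1.54 fz 3.57 T [-0.05  0.04  0.02] op 11.69
False 15.45 depth 36.18 z 133.23 push 1.46 fz 4.51 T [ 0.02  0.08 -0.  ] op 11.72
False 15.8 depth 38.19 z 133.23 push 1.11 fz 4.5 T [ 0.03 -0.02 -0.03] op 11.45
False 16.15 depth 40.18 z 133.23 push 1.86 fz 4.86 T [ 0.09 -0.   -0.03] op 11.76
False 16.5 depth 42.17 z 133.23 push 2.48 fz 4.97 T [ 0.06  0.07 -0.02] op 11.85
False 16.85 depth 44.15 z 133.22 push 2.23 fz 5.38 T [ 0.06  0.01 -0.02] op 12.26
False 17.2 depth 46.17 z 133.22 push 1.98 fz 6.05 T [ 0.03  0.06 -0.04] op 12.28
False 17.55 depth 48.17 z 133.25 push 2.09 fz 6.02 T [ 0.08  0.05 -0.06] op 12.03
```

```bash
python3 - <<'E'
from h import *
z=.1334
for k in np.arange(49,74,1.):
    r=env.movel(np.r_[grip_at(k/1000),z],velocity=.008,stop_force=4.); env.dwell(.1); pu=rep(r)
    if r or pu>4.5: break
E
```

```text
False 17.93 depth 49.12 z 133.36 push 1.59 fz 5.5 T [ 0.1   0.07 -0.08] op 11.69
False 18.3 depth 50.06 z 133.38 push 2.38 fz 5.62 T [0.15 0.06 0.01] op 11.81
False 18.68 depth 51.06 z 133.4 push 1.97 fz 5.2 T [ 0.09  0.15 -0.02] op 12.07
False 19.05 depth 52.11 z 133.4 push 1.58 fz 4.34 T [ 0.15  0.09 -0.02] op 11.8
False 19.43 depth 53.1 z 133.42 push 1.49 fz 3.93 T [ 0.17  0.08 -0.06] op 11.78
False 19.8 depth 54.09 z 133.43 push 1.78 fz 5.01 T [0.18 0.11 0.01] op 11.82
False 20.18 depth 55.07 z 133.43 push 2.71 fz 5.17 T [ 0.2   0.09 -0.04] op 11.89
False 20.55 depth 55.87 z 133.4 push 3.4 fz 5.27 T [ 0.44  0.3  -0.01] op 11.98
False 20.93 depth 56.67 z 133.41 push 4.02 fz 7.55 T [ 0.56  0.35 -0.04] op 11.97
False 21.3 depth 57.29 z 133.37 push 5.41 fz 8.12 T [0.79 0.51 0.02] op 12.01
```

```bash
python3 - <<'E'
from h import *
z=.1334
for k in np.arange(58.5,63,.5):
    r=env.movel(np.r_[grip_at(k/1000),z],velocity=.005,stop_force=4.); env.dwell(.2); pu=rep(r)
    if r or pu>6.7: break
env.dwell(1.); rep(1); env.dwell(.5); rep(2)
p,d,c=shot("side","fin"); 
cv2.imwrite("pics/finc.png",cv2.resize(p[85:195,270:446],None,fx=4,fy=4,interpolation=cv2.INTER_CUBIC))
E
```

```text
False 21.75 depth 57.52 z 133.34 push 6.7 fz 8.5 T [0.91 0.63 0.03] op 11.55
1 22.75 depth 57.5 z 133.36 push 7.32 fz 8.11 T [0.91 0.72 0.01] op 11.86
2 23.25 depth 57.51 z 133.35 push 6.63 fz 8.86 T [ 0.85  0.7  -0.07] op 12.27
```

View pics/finc.png

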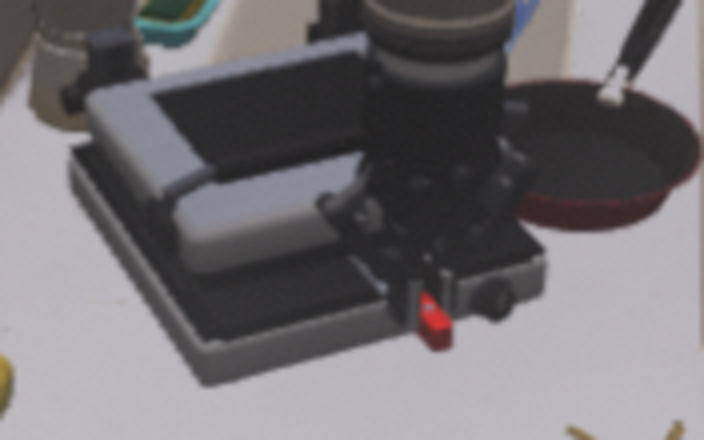

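The gauge is in the middle of the front with a steady drag of about 7 N at 57.5 mm. I'll check for slip and tilt in the fingers by comparing the red grip's pixels with the earlier held view.

```bash
python3 - <<'E'
from h import *
shot("wrist","finw")
for t in ["held","laidw","finw"]:
    p=np.load(t+".npz",allow_pickle=True)["p"]; hsv=cv2.cvtColor(p,cv2.COLOR_BGR2HSV)
    m=((hsv[...,0]<8)|(hsv[...,0]>172))&(hsv[...,1]>150)&(hsv[...,2]>80); m[:,:290]=0;m[:,345:]=0
    n,_,st,ce=cv2.connectedComponentsWithStats(m.astype(np.uint8)); i=1+st[1:,4].argmax(); print(t,st[i],ce[i].round(2))
rep(0)
E
```

```text
held [ 304  218   27   99 2249] [316.79 266.67]
laidw [ 303  216   28  101 2373] [316.84 264.86]
finw [ 303  216   28  101 2373] [316.85 264.87]
0 23.35 depth 57.52 z 133.36 push 6.43 fz 8.78 T [0.9  0.64 0.01] op 11.93
```

```bash
python3 - <<'E'
from h import *
for t in ["held","laidw","finw"]:
    f=np.load(t+".npz",allow_pickle=True); p,d,c=f["p"],f["d"],f["c"].item(); hsv=cv2.cvtColor(p,cv2.COLOR_BGR2HSV)
    m=(hsv[...,1]<110).astype(np.uint8); m[:,:308]=0;m[:,326:]=0;m[:222]=0;m[316:]=0
    n,_,st,ce=cv2.connectedComponentsWithStats(m)
    print(t,[(ce[i].round(2).tolist(),int(st[i,4])) for i in range(1,n) if st[i,4]>15])
    print([p[v,317].tolist() for v in range(213,224)])
    uv=np.array([(u,v) for u in range(311,324) for v in range(222,300)]); P=cloud(c,d,uv); k=d[uv[:,1],uv[:,0]]>0; P=P[k]
    yaw=yg if t!="held" else np.radians(-22.8); s=P[:,:2]@[np.cos(yaw),np.sin(yaw)]
    a=np.polyfit(s,P[:,2],1); r=P[:,2]-np.polyval(a,s); g=abs(r)<.003; a=np.polyfit(s[g],P[g,2],1); print("top slope",a[0],"mean z",P[g,2].mean(),r[g].std())
E
```

```text
held [([316.68, 255.56], 120), ([316.88, 291.48], 102)]
[[66, 63, 95], [66, 63, 95], [66, 63, 102], [67, 64, 124], [66, 65, 148], [68, 67, 167], [71, 71, 179], [73, 75, 186], [74, 76, 190], [74, 76, 190], [74, 76, 190]]
top slope 0.002422156757642169 mean z 0.14198837171779616 0.0005639394857236401
laidw [([316.69, 255.22], 118), ([316.82, 291.49], 101)]
[[52, 51, 87], [53, 51, 88], [51, 51, 99], [52, 52, 129], [55, 56, 153], [56, 59, 168], [61, 64, 178], [64, 67, 184], [64, 69, 186], [64, 68, 186], [64, 68, 187]]
top slope 0.012734149702035867 mean z 0.07468015380862018 0.0005608640132986086
finw [([316.72, 255.18], 117), ([316.88, 291.38], 104)]
[[55, 54, 91], [54, 54, 92], [55, 55, 105], [55, 55, 134], [57, 58, 159], [59, 61, 173], [64, 67, 184], [66, 70, 189], [68, 72, 192], [67, 71, 192], [66, 70, 192]]
top slope 0.007918277100955913 mean z 0.0756524193151837 0.0005863214240895625
```

```bash
python3 - <<'E'
from h import *
rep(0); print(job.job_done())
E
```

```text
0 23.35 depth 57.52 z 133.36 push 6.43 fz 8.78 T [0.9  0.64 0.01] op 11.93
the job is handed in; nothing more can be done
None
```

I handed the job in with the gauge gripped, still and flat (tilt about 0.01 rad), about 57.5 mm past the mouth at the middle of the front with about 6.5 N of drag, so the gap is roughly 4.9 mm; the hand-in gave no verdict.

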